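Put the scraper away, release and hold open the cutter pen's gate

TASK

The scraper lies where the gate of the cutter pen has to swing: slide its blade flat and all the way into the slot of the wooden tool block and let go of it. Then squeeze the pen's catches fully shut, first the one with the tall flat tabs and after it the one with the round tabs, swing the gate towards you past its stiff point and finish while still holding it wide open, near its stop, so that a cutterhead can be lifted out; it springs back if you let go. Leave the glue bottle, mug, screw jar and tape measure where they stand.

Things in the scene. Friction and masses are not known exactly. Their poses are not given: they have to be found in the camera images.
- scraper_grip (a point): Hand scraper lying flat: wooden handle 96 long, 24 wide, 22 high; flat steel blade 56 wide, 4 thick, 60 beyond the handle, flush with its underside; about 150 g. Point: inside the handle, 11 above its underside, 28 behind its blade end, near the balance point; the blade's front edge is 88 ahead. x along the handle towards the blade, y across, z up. Sizes in mm.
- scraper_tip (a point): Middle of the blade's front edge, half-way through its 4 thickness (9 lower than scraper_grip). Same axes as scraper_grip. Sizes in mm.
- slot_mouth (a point): Level slot in the fixed wooden tool block (70 deep, 110 wide, 62 high). Point: centre of the slot's opening in the front face, 35 above the bench. x points into the slot, y across it, z up. The slot is 66 wide, 10 high, 56 deep, open above along a 30 wide gap in its middle. With the blade home the handle's end stays about 4 outside the face. Sizes in mm.
- flat_catch_mid (a point): Catch with two tall flat tabs (24 wide, 6 thick, 46 tall) on the beam along the pen's top front (beam top 125 above bench); left or right one of two, centres 100 apart. Point: midway between the tabs, 22 above the beam. Tabs are squeezed together along y (along the beam); x points to the pen's back. Outer faces 56 apart released, 38 squeezed; room for fingers beside. Sizes in mm.
- flat_catch (a joint): How far each flat tab is squeezed inwards: 0 released, 0.009 m fully squeezed. Both tabs move together, take about 5 N, and stay where they are left. The catch blocks the gate until squeezed by more than about 0.006.
- round_catch_mid (a point): Catch with two low round tabs (discs of 26 diameter, 6 thick, centre 18 above the beam) on the same beam. Point: midway between the tabs, 22 above the beam. Axes as flat_catch_mid; outer faces 56 apart released, 38 squeezed. Sizes in mm.
- round_catch (a joint): How far each tab of the round-tabbed catch has been squeezed: 0 released, 0.009 m fully squeezed; otherwise like flat_catch.
- gate_peg (a point): Upright round wooden peg, 16 diameter, on a bracket 37 clear in front of the barred steel gate, near its free end (gate 205 long, top 110 above the bench). Peg top 165 above the bench, bracket top 109. Point: on the peg's axis, 145 above the bench. Axes turn with the gate: when shut, x points into the pen, y along the gate to the hinge, z up. Sizes in mm.
- gate_hinge (a point): A point on the gate's upright hinge axis, at its left end as seen from the robot, 145 above the bench; the peg's axis is 168 from it. Axes as gate_peg. Sizes in mm.
- gate (a joint): Gate angle: 0 shut, growing as the free end swings towards the robot (clockwise from above); stop at 1.5 rad. A spring pulls it shut (about 3 N at the peg when wide open); a detent makes it stiffer between about 0.25 and 0.55 rad (a few N more at the peg).
- glue_bottle: Bystander (sizes in mm): glue bottle, 56 diameter, 160 tall; origin under its centre.
- mug: Bystander (sizes in mm): mug, 80 diameter, 90 tall; origin under its centre.
- screw_jar: Bystander (sizes in mm): clear jar with a steel lid, 66 diameter, 85 tall; origin under its centre.
- tape_measure: Bystander (sizes in mm): black tape measure lying flat, 75 x 75 x 36; origin under its centre.
There are look-alikes about, which are no part of the job. What is shaped like the part that bears scraper_grip but black is not meant.

How it is judged:
By the outcome, as a careful person would: the job done as asked, in the order asked, and still so for the second after the job is handed in, while the arm keeps its last pose, push and grip.
It also fails if it takes over 70 s, if anything falls off the work surface, if the arm or the gripper's body presses on something with over 40 N, if the wrist force passes 120 N, or if a joint passes its speed limit or range.

ROBOT

A 7-joint arm with a two-finger parallel gripper is mounted at the origin on the work surface. World frame = base frame: x ahead of the robot, y to its left, z up, the work surface at z = 0. Lengths are in m, angles in rad, forces in N, time in s.
With the tool pointing down it reaches from about 0.4 to 0.75 m from the base axis. Payload 19.5 kg.
Tool frame: the origin (TCP) lies on the centre line of the jaws, within the pads' length; the fingertips stand r.tip_reach ahead of it and the grasp point (between the pads) lies 8 mm behind it (r.tip_reach is the distance from the TCP to the fingertips, in m); y points along the fingers, z is the direction in which the jaws open and shut, and the axes are right-handed (so a half turn about y gives the same grasp; the last joint's range is limited). The gripper opens to 85 mm and grips with 20 to 120 N. Pads are 22 mm wide; open, the fingers measure 114 mm over their backs; the gripper's body (76 mm by 85 mm) begins 54 mm behind the grasp point. The pads swing forward as they close: fully open they stand 13 mm farther back than shut.
Start: joints at [-1.235, 0.707, -0.028, 1.485, 0.022, 0.951, -0.075], TCP at [0.212, 0.534, 0.242] pointing down, gripper open.
Joint ranges: [-2.71, 2.71], [-0.32, 2.16], [-1.57, 1.52], [0, 2.45], [-1.46, 4.6], [0, 2.02], [-2.83, 2.83]. Speed limits (rad/s): [1.89, 1.89, 2.57, 2.57, 3.01, 3.01, 3.01].

INTERFACE

Orientations are given as a 3x3 rotation matrix whose columns are the frame's x, y, z axes.
In Python, from station import r, imaging gives the robot as it stands.
- The arm moves only by the tool play_rows, never from a script. Its argument "plan" is a list of rows, each an object with "translation": the shift along the world's x, y, z in m, a list of three; "delta_rot": the turn, a rotation vector about the world's x, y, z in degrees, a list of three. In form: [{"translation": [x, y, z], "delta_rot": [rx, ry, rz]}, ...]. A call has 1 to 12 rows; each row shifts and turns the commanded pose from where the row before left it; what a row does not reach is not made up. A row lasts 1/8 s, in which the tool goes at most 62.5 mm and 10.7 degrees, less where a joint would pass 70% of its speed; a pose out of reach is approached as far as the arm can. A call is refused whole if a number of a shift passes 0.0625 or a number of a turn 10.7, either way. A call with a gripper value outside its range is refused whole. "gripper" is the finger opening in m, from 0 to 0.0854, set as the call begins (left out, the last holds). The fingers move at their own pace and stop on an object; "grip_force" is the grip in N (left out, the last holds). Time passes only in rows, so rows that do not move let the fingers close. It gives the time, the measured TCP pose, the force and the opening at its end, in the units of the state.
- r.read_state(): the state, without advancing time (a new reading comes with each control period).
- imaging.capture(name): name is "scene" or "side" or "wrist"; returns a dict with "frame" (384x512x3 uint8, red, green, blue), "K" (3x3 intrinsics, pixels), "extrinsics" (4x4, takes a point from camera to world coordinates). Camera axes: x right, y up, looking along -z (the intrinsics and any distortion apply to the point x, -y, -z); pixel columns grow to the right and rows downward; lengths in m; the calibration is good to about 2 mm. A picture is of the moment at which its call begins. There is no depth.
- r.job_done(): hands the job in, once; it reports no verdict.
The state is a dict: "clock": time; "joints": joint angles; "joint_vel": joint speeds; "joint_efforts": joint torques, N m; "tcp_pos": TCP position; "ee_rot": TCP orientation; "force": force on the tool from outside, world axes, zero at the start; "moment": the same for the moment, N m; "opening": finger opening in m.
Only numpy, scipy, OpenCV 4.12 (cv2) and the standard library are available. Lean on these libraries where they do the work, as an engineer would, in place of code of your own. Each camera call takes 0.05 s, during which the arm holds its last target. There are 200 camera calls.

## Working session

There is one attempt and no reset: what is moved stays moved. The work goes in short steps, Python scripts to look and compute and a tool call to move; the robot and the scene stay as the last step left them, time stands still between calls to the robot, and variables do not carry over. Pictures are saved under pics/ and viewed, about 8 in all and at most 12, crops included, and the job is handed in when it is done.

Besides the shell and the picture viewer there is one more tool, called as name([rows], argument=value, ...), one row to a line, values as JSON. play_rows: Moves the arm, as the interface text tells. Its arguments: {"type":"object","properties":{"plan":{"type":"array"},"gripper":{"type":"number"},"grip_force":{"type":"number"}},"required":["plan"]}

```bash
ls; mkdir -p pics; python3 - <<'E'
from station import r, imaging
import cv2, numpy as np
s=r.read_state()
print(s['clock'],s['tcp_pos'],np.round(s['ee_rot'],3),s['opening'],r.tip_reach)
for n in ['scene','side','wrist']:
    c=imaging.capture(n); np.savez('cal_'+n,K=c['K'],E=c['extrinsics'])
    print(n,c['K'].tolist(),np.round(c['extrinsics'],3).tolist(),[k for k in c])
    im=cv2.cvtColor(c['frame'],cv2.COLOR_RGB2BGR); cv2.imwrite(f'pics/{n}0.png',im)
    if n!='wrist': cv2.imwrite(f'pics/{n}0b.png',cv2.resize(im,(800,600),interpolation=cv2.INTER_CUBIC))
E
```

```text
pics
0.0 [0.21202202 0.53420922 0.24182315] [[ 0.929 -0.     0.369]
 [-0.369 -0.001  0.929]
 [ 0.    -1.    -0.001]] 0.0855314818582288 0.011
scene [[435.61991076590095, 0.0, 254.78526956033735], [0.0, 435.61991076590095, 193.27570597934937], [0.0, 0.0, 1.0]] [[0.636, -0.578, 0.511, 1.318], [0.771, 0.473, -0.426, -0.661], [0.005, 0.665, 0.747, 1.244], [0.0, 0.0, 0.0, 1.0]] ['frame', 'K', 'extrinsics']
side [[386.611273486015, 0.0, 255.89904006670469], [0.0, 386.611273486015, 191.59962628747635], [0.0, 0.0, 1.0]] [[0.753, 0.456, -0.474, 0.065], [-0.658, 0.534, -0.531, -0.55], [0.011, 0.712, 0.702, 0.835], [0.0, 0.0, 0.0, 1.0]] ['frame', 'K', 'extrinsics']
wrist [[274.86220449545533, 0.0, 252.58614429491126], [0.0, 274.86220449545533, 189.68848771662644], [0.0, 0.0, 1.0]] [[0.367, -0.883, -0.293, 0.137], [0.93, 0.349, 0.116, 0.564], [-0.0, -0.315, 0.949, 0.373], [0.0, 0.0, 0.0, 1.0]] ['frame', 'K', 'extrinsics']
```

View pics/scene0b.png

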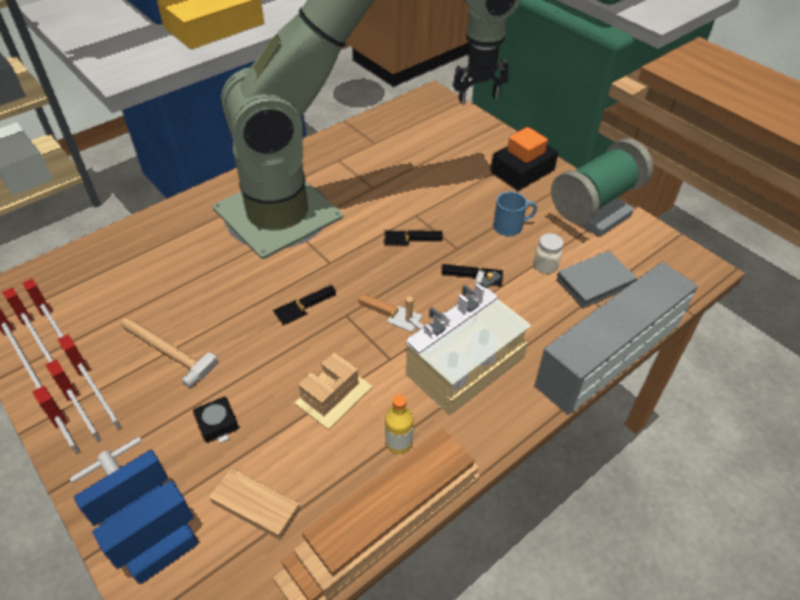

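View pics/side0b.png

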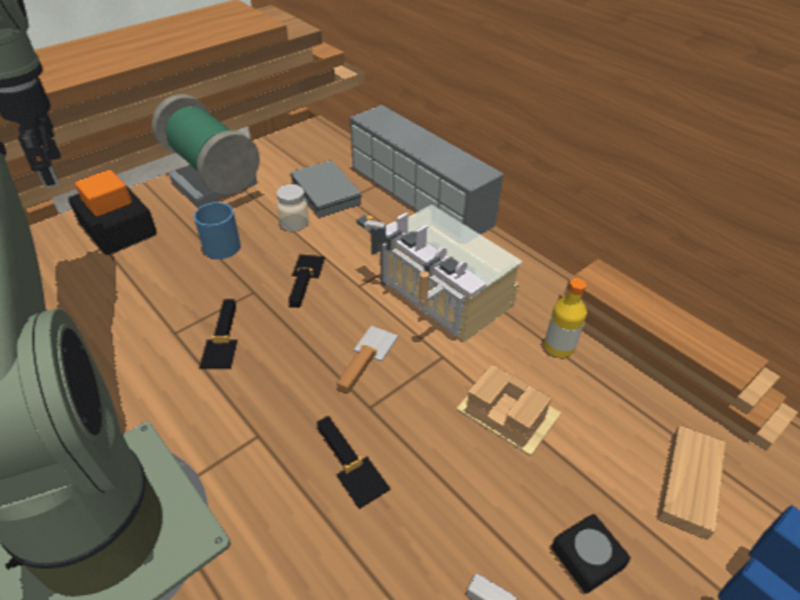

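The scene picture shows the wooden scraper at about (385,312), the tool block at (335,390) and the pen at (465,340). The side picture shows them at (365,355), (505,410) and (450,270). I'll enlarge both areas.

```bash
python3 - <<'E'
import cv2
a=cv2.imread('pics/side0.png')[125:293,205:365]; cv2.imwrite('pics/sidec.png',cv2.resize(a,None,fx=3.5,fy=3.5,interpolation=cv2.INTER_CUBIC))
a=cv2.imread('pics/scene0.png')[175:275,185:345]; cv2.imwrite('pics/scenec.png',cv2.resize(a,None,fx=5,fy=5,interpolation=cv2.INTER_CUBIC))
E
```

```text
(no output)
```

View pics/sidec.png

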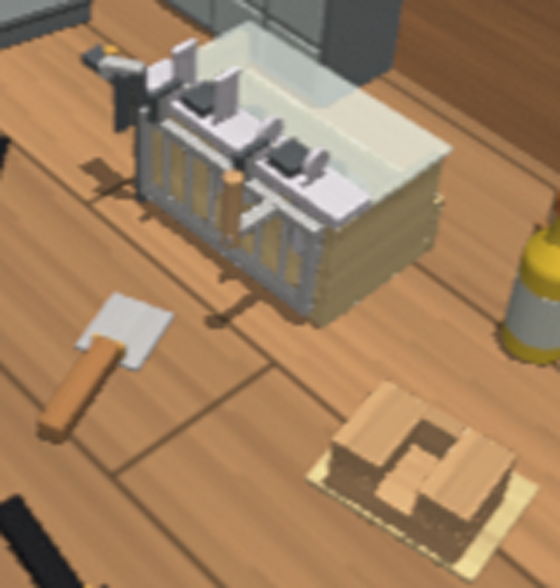

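View pics/scenec.png

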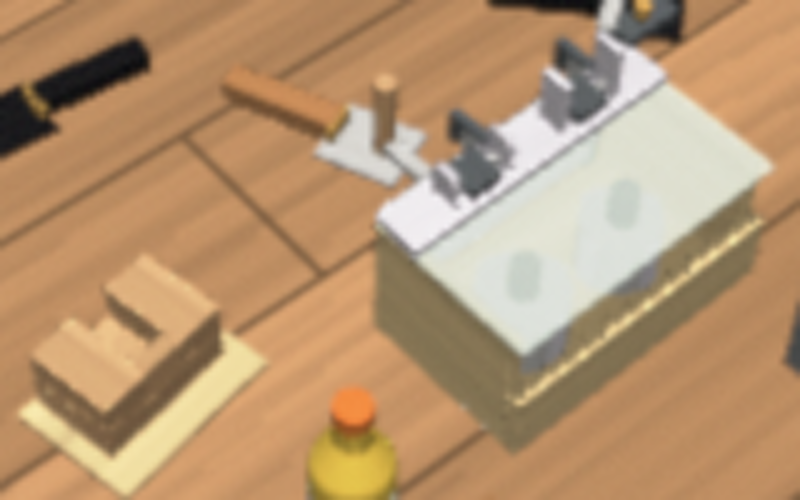

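Both crops are readable: the slot faces the robot, the flat tabs are on the left and the round tabs on the right. Next I triangulate.

```bash
cat > h.py <<'E'
import numpy as np, cv2
def cal(n): c=np.load(f'cal_{n}.npz'); return c['K'],c['E']
def ray(n,u,v,KE=None):
    K,E=KE or cal(n); d=np.array([(u-K[0,2])/K[0,0],-(v-K[1,2])/K[1,1],-1]); return E[:3,3],E[:3,:3]@d
def onz(n,u,v,z,KE=None):
    o,d=ray(n,u,v,KE); return o+d*(z-o[2])/d[2]
def sd(u,v,z): return onz('side',u/3.5+205,v/3.5+125,z)
def sc(u,v,z): return onz('scene',u/5+185,v/5+175,z)
def proj(p,KE):
    K,E=KE; q=E[:3,:3].T@(np.asarray(p)-E[:3,3]); return np.array([K[0,2]-K[0,0]*q[0]/q[2], K[1,2]+K[1,1]*q[1]/q[2]])
E
python3 - <<'E'
from h import *
np.set_printoptions(precision=4,suppress=True)
P={ 'pegtop':(.165,(233,176),(385,79)),'flatL':(.171,(185,43),(610,38)),'flatR':(.171,(229,72),(556,70)),
'rndL':(.156,(270,122),(500,138)),'rndR':(.156,(318,152),(437,170)),
'blkFL':(.062,(333,437),(145,258)),'blkFR':(.062,(473,522),(35,360)),'blkBR':(.062,(517,458),(105,412)),'blkBL':(.062,(388,380),(220,317)),
'blFL':(.004,(118,293),(427,135)),'blFR':(.004,(173,316),(393,185)),'blBL':(.004,(78,345),(355,103)),'blBR':(.004,(135,368),(314,153)),
'handback':(.022,(54,422),(240,73)),'beamFR':(.125,(325,222),(378,220)),'beamBR':(.125,(370,195),(418,252)),'beamBL':(.125,(200,75),(665,72))}
for k,(z,a,b) in P.items(): print(k,sd(*a,z),sc(*b,z))
E
```

```text
pegtop [ 0.5876 -0.0242  0.165 ] [ 0.5865 -0.0193  0.165 ]
flatL [0.6628 0.115  0.171 ] [0.6583 0.1188 0.171 ]
flatR [0.6642 0.0636 0.171 ] [0.6565 0.0705 0.171 ]
rndL [0.6593 0.0102 0.156 ] [0.6681 0.0109 0.156 ]
rndR [ 0.6625 -0.0392  0.156 ] [ 0.6625 -0.0391  0.156 ]
blkFL [ 0.5352 -0.1909  0.062 ] [ 0.5387 -0.1902  0.062 ]
blkFR [ 0.5558 -0.3015  0.062 ] [ 0.561  -0.2951  0.062 ]
blkBR [ 0.6198 -0.2875  0.062 ] [ 0.623 -0.283  0.062]
blkBL [ 0.6031 -0.181   0.062 ] [ 0.6102 -0.1805  0.062 ]
blFL [0.5409 0.0577 0.004 ] [0.5406 0.0643 0.004 ]
blFR [0.559  0.0083 0.004 ] [0.5613 0.0133 0.004 ]
blBL [0.4802 0.0345 0.004 ] [0.4818 0.0429 0.004 ]
blBR [ 0.4997 -0.0139  0.004 ] [ 0.5007 -0.0123  0.004 ]
handback [ 0.4108 -0.0262  0.022 ] [ 0.4155 -0.0154  0.022 ]
beamFR [ 0.6366 -0.0758  0.125 ] [ 0.6514 -0.0791  0.125 ]
beamBR [ 0.6845 -0.0774  0.125 ] [ 0.6879 -0.076   0.125 ]
beamBL [0.6842 0.119  0.125 ] [0.6775 0.1592 0.125 ]
```

play_rows([
  {"translation":[0.0214,-0.0443,-0.006],"delta_rot":[0,0,3.625]},
  {"translation":[0.0214,-0.0443,-0.006],"delta_rot":[0,0,3.625]},
  {"translation":[0.0214,-0.0443,-0.006],"delta_rot":[0,0,3.625]},
  {"translation":[0.0214,-0.0443,-0.006],"delta_rot":[0,0,3.625]},
  {"translation":[0.0214,-0.0443,-0.006],"delta_rot":[0,0,3.625]},
  {"translation":[0.0214,-0.0443,-0.006],"delta_rot":[0,0,3.625]},
  {"translation":[0.0214,-0.0443,-0.006],"delta_rot":[0,0,3.625]},
  {"translation":[0.0214,-0.0443,-0.006],"delta_rot":[0,0,3.625]},
  {"translation":[0.0214,-0.0443,-0.006],"delta_rot":[0,0,3.625]},
  {"translation":[0.0214,-0.0443,-0.006],"delta_rot":[0,0,3.625]},
  {"translation":[0.0214,-0.0443,-0.006],"delta_rot":[0,0,3.625]},
  {"translation":[0.0214,-0.0443,-0.006],"delta_rot":[0,0,3.625]},
])

```text
clock: 1.65
tcp_pos: [0.4695, 0.0012, 0.17]
ee_rot: [[0.927, 0.0, -0.374], [0.374, 0.0, 0.927], [0.0, -1.0, -0.0]]
force: [0.6, 0.4, 0.2]
opening: 0.0855
```

```bash
cat >> h.py <<'E'
np.set_printoptions(precision=4,suppress=True)
def st():
    from station import r
    s=r.read_state(); R=np.array(s['ee_rot'])
    print('t',round(s['clock'],2),'p',np.array(s['tcp_pos']),'zyaw',np.degrees(np.arctan2(R[1,2],R[0,2])).round(2),'ty',R[:,1],'F',np.array(s['force']).round(1),'op',round(s['opening'],4),'q',np.array(s['joints']).round(2)); return s
def shot(n,f,crop=None,scale=1.5625):
    from station import imaging
    c=imaging.capture(n); im=cv2.cvtColor(c['frame'],cv2.COLOR_RGB2BGR); np.savez(f'cal_{f}',K=c['K'],E=c['extrinsics'])
    cv2.imwrite(f'pics/{f}_raw.png',im)
    if crop: a,b,d,e=crop; im=im[b:e,a:d]
    cv2.imwrite(f'pics/{f}.png',cv2.resize(im,None,fx=scale,fy=scale,interpolation=cv2.INTER_CUBIC))
E
python3 -c "
from h import *
st(); shot('wrist','w1')"
```

```text
t 1.65 p [0.4695 0.0012 0.17  ] zyaw 111.97 ty [ 0.0001  0.     -1.    ] F [0.6 0.4 0.2] op 0.0855 q [ 0.14  0.69 -0.37  1.94  0.43  0.58  1.44]
```

View pics/w1.png

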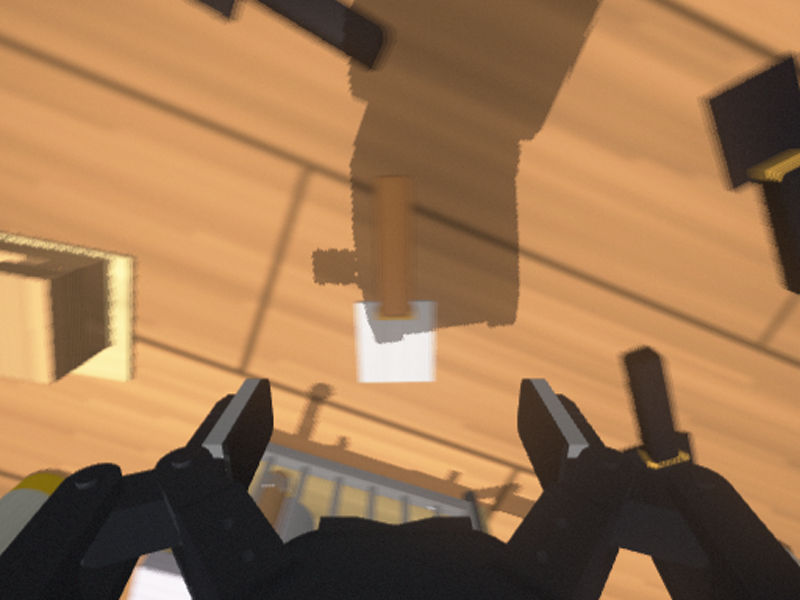

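The blade's front edge is at (357–436, 382), the handle runs up to (393,177), and it is nearly aligned with the jaws.

```bash
python3 -c "
from h import *
f=lambda u,v,z: onz('w1',u/1.5625,v/1.5625,z)
a,b=f(357,382,.004),f(436,382,.004);c=f(393,177,.022)
t=(a+b)/2;print(a,b,t,c); d=t-c; print(np.degrees(np.arctan2(d[1],d[0])), np.hypot(*d[:2]), np.degrees(np.arctan2(a[1]-b[1],a[0]-b[0])))
h=f(393,318,.022);print(h)
u=d[:2]/np.hypot(*d[:2]);print('grip',t[:2]-.088*u)
"
```

```text
[0.5629 0.0068 0.004 ] [0.5398 0.064  0.004 ] [0.5513 0.0354 0.004 ] [ 0.4083 -0.0252  0.022 ]
22.97309518656035 0.15533364820930926 -67.97756642819927
[0.4962 0.0102 0.022 ]
grip [0.4703 0.0011]
```

play_rows([
  {"translation":[0.0001,0,-0.025],"delta_rot":[0,0,0.2]},
  {"translation":[0.0001,0,-0.025],"delta_rot":[0,0,0.2]},
  {"translation":[0.0001,0,-0.025],"delta_rot":[0,0,0.2]},
  {"translation":[0.0002,0,-0.025],"delta_rot":[0,0,0]},
  {"translation":[0,0,-0.025],"delta_rot":[0,0,0]},
  {"translation":[0,0,-0.02],"delta_rot":[0,0,0]},
  {"translation":[0,0,-0.01],"delta_rot":[0,0,0]},
  {"translation":[0,0,0],"delta_rot":[0,0,0]},
], gripper=0.05, grip_force=60)

```text
clock: 2.7
tcp_pos: [0.4692, 0.0029, 0.0151]
ee_rot: [[0.924, -0.001, -0.382], [0.382, -0.0, 0.924], [-0.001, -1.0, 0.0]]
force: [-0.9, -0.2, 0.4]
opening: 0.05
```

play_rows([
  {"translation":[0,0,0],"delta_rot":[0,0,0]},
  {"translation":[0,0,0],"delta_rot":[0,0,0]},
  {"translation":[0,0,0],"delta_rot":[0,0,0]},
  {"translation":[0,0,0],"delta_rot":[0,0,0]},
  {"translation":[0,0,0],"delta_rot":[0,0,0]},
], gripper=0.0)

```text
clock: 3.32
tcp_pos: [0.4697, 0.0028, 0.0162]
ee_rot: [[0.924, 0.001, -0.382], [0.382, -0.0, 0.924], [0.001, -1.0, -0.001]]
force: [-2.0, -0.1, 9.5]
opening: 0.0225
```

play_rows([
  {"translation":[0,0,0.025],"delta_rot":[0,0,0]},
  {"translation":[0,0,0.03],"delta_rot":[0,0,0]},
  {"translation":[0,-0.02,0.02],"delta_rot":[0,0,-1.2]},
  {"translation":[-0.006,-0.031,0.01],"delta_rot":[0,0,-1.5]},
  {"translation":[-0.006,-0.031,0],"delta_rot":[0,0,-1.5]},
  {"translation":[-0.006,-0.031,0],"delta_rot":[0,0,-1.5]},
  {"translation":[-0.006,-0.031,0],"delta_rot":[0,0,-1.5]},
  {"translation":[-0.006,-0.031,0],"delta_rot":[0,0,-1.5]},
  {"translation":[-0.006,-0.031,0],"delta_rot":[0,0,-1.5]},
  {"translation":[-0.006,-0.031,0],"delta_rot":[0,0,-1.5]},
  {"translation":[-0.006,-0.034,0],"delta_rot":[0,0,0]},
  {"translation":[0,0,0],"delta_rot":[0,0,0]},
])

```text
clock: 4.82
tcp_pos: [0.4203, -0.2706, 0.1006]
ee_rot: [[0.983, -0.0, -0.183], [0.183, -0.001, 0.983], [-0.0, -1.0, -0.001]]
force: [0.2, 0.5, -1.1]
opening: 0.0227
```

```bash
python3 -c "
from h import *
st(); shot('wrist','w2')"
```

```text
t 4.83 p [ 0.4203 -0.2706  0.1006] zyaw 100.52 ty [-0.0001 -0.0012 -1.    ] F [ 0.2  0.5 -1.1] op 0.0227 q [ 0.7   0.84 -0.35  1.9   0.57  0.5   1.7 ]
```

View pics/w2.png

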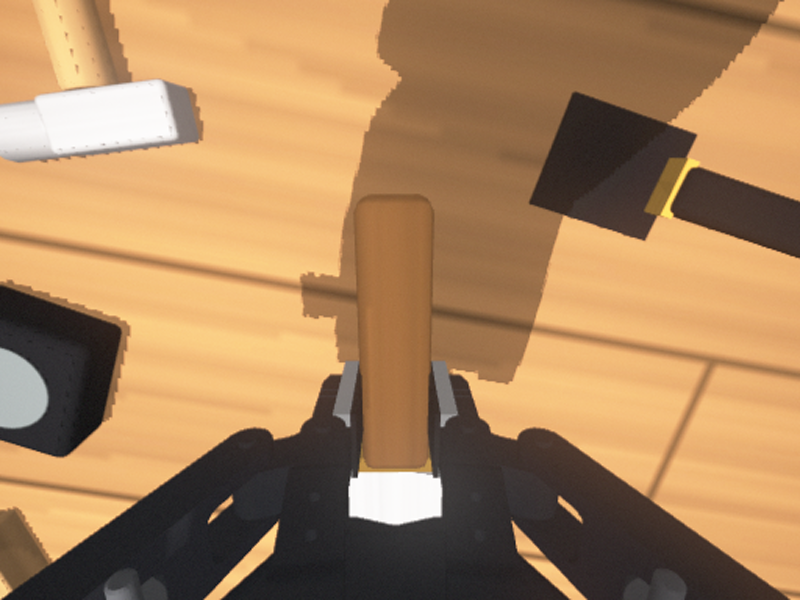

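The wrist view shows the handle held straight (366–430 px wide, centred near 396), with the block hidden behind the gripper. I'll lower to slot height and look with the fixed cameras.

play_rows([
  {"translation":[0,0,-0.02],"delta_rot":[0,0,0]},
  {"translation":[0,0,-0.02],"delta_rot":[0,0,0]},
  {"translation":[0.002,0.002,-0.0115],"delta_rot":[0,0,0.2]},
  {"translation":[0,0,0],"delta_rot":[0,0,0]},
])

```text
clock: 5.38
tcp_pos: [0.4237, -0.2653, 0.0486]
ee_rot: [[0.982, -0.0, -0.191], [0.191, 0.0, 0.982], [-0.0, -1.0, 0.001]]
force: [-0.4, 0.4, -1.5]
opening: 0.0229
```

```bash
python3 -c "
from h import *
st(); shot('side','s2'); shot('scene','c2')
a=cv2.imread('pics/s2_raw.png')[180:300,235:370];b=cv2.imread('pics/c2_raw.png')[185:275,165:245]
a=cv2.resize(a,None,fx=3.3,fy=3.3,interpolation=3);b=cv2.resize(b,None,fx=4.4,fy=4.4,interpolation=3)
h=max(a.shape[0],b.shape[0]);o=np.zeros((h,a.shape[1]+b.shape[1],3),'uint8');o[:a.shape[0],:a.shape[1]]=a;o[:b.shape[0],a.shape[1]:]=b
print(a.shape,b.shape);cv2.imwrite('pics/m2.png',o)"
```

```text
t 5.38 p [ 0.4237 -0.2653  0.0486] zyaw 101.03 ty [-0.0004  0.0004 -1.    ] F [-0.4  0.4 -1.5] op 0.0229 q [ 0.64  0.94 -0.27  1.92  0.63  0.37  1.64]
(396, 446, 3) (396, 352, 3)
```

View pics/m2.png

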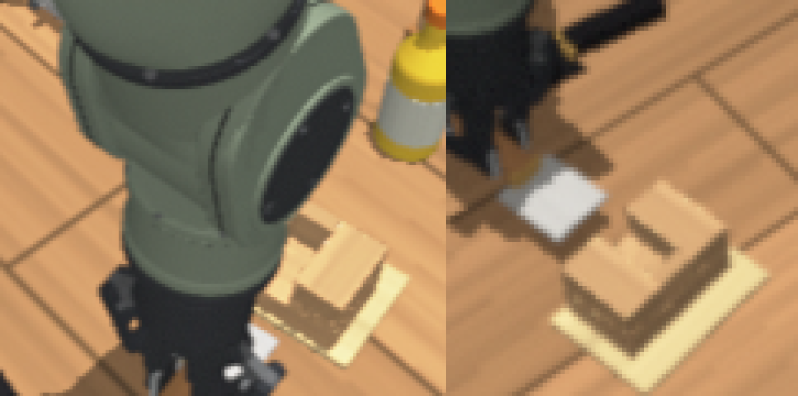

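```bash
python3 -c "
from h import *
f=lambda u,v,z: onz('c2',(u-446)/4.4+165,v/4.4+185,z)[:2]
for z in (.033,.037,.041):
  a,b=f(607,197,z),f(561,240,z);print(z,a,b,(a+b)/2)
c=[f(*p,.062) for p in [(662,181),(565,265),(632,318),(727,232)]]
print(c); m=(c[0]+c[1])/2; bm=(c[2]+c[3])/2; print(m,bm, np.degrees(np.arctan2(*(bm-m)[::-1])), np.degrees(np.arctan2(*(c[0]-c[1])[::-1]))-90,np.degrees(np.arctan2(*(c[3]-c[2])[::-1]))-90)
print('pred tip', np.array([.4237,-.2653])+.088*np.array([.982,.191]))
"
```

```text
0.033 [ 0.5036 -0.22  ] [ 0.5151 -0.2712] [ 0.5093 -0.2456]
0.037 [ 0.5063 -0.2214] [ 0.5178 -0.2725] [ 0.512 -0.247]
0.041 [ 0.5089 -0.2229] [ 0.5204 -0.2738] [ 0.5147 -0.2483]
[array([ 0.5373, -0.1888]), array([ 0.5552, -0.291 ]), array([ 0.6252, -0.2795]), array([ 0.6077, -0.1792])]
[ 0.5463 -0.2399] [ 0.6164 -0.2294] 8.523066432869305 9.955430366618458 9.873161861242764
pred tip [ 0.5101 -0.2485]
```

play_rows([
  {"translation":[0.0089,0.0016,0.0003],"delta_rot":[0,0,-0.7]},
  {"translation":[0.0089,0.0016,0],"delta_rot":[0,0,0]},
  {"translation":[0.0089,0.0016,0],"delta_rot":[0,0,0]},
  {"translation":[0.0089,0.0016,0],"delta_rot":[0,0,0]},
  {"translation":[0.0089,0.0016,0],"delta_rot":[0,0,0]},
  {"translation":[0.0069,0.0012,0],"delta_rot":[0,0,0]},
  {"translation":[0,0,0],"delta_rot":[0,0,0]},
])

```text
clock: 6.35
tcp_pos: [0.4751, -0.2568, 0.049]
ee_rot: [[0.984, 0.0, -0.178], [0.178, -0.0, 0.984], [0.0, -1.0, -0.0]]
force: [-0.3, 0.7, -0.4]
opening: 0.0226
```

```bash
python3 -c "
from h import *
st(); shot('scene','c3',(165,185,245,275),6)"
```

```text
t 6.35 p [ 0.4751 -0.2568  0.049 ] zyaw 100.27 ty [ 0.0002 -0.     -1.    ] F [-0.3  0.7 -0.4] op 0.0226 q [ 0.6   0.97 -0.32  1.78  0.58  0.49  1.65]
```

View pics/c3.png

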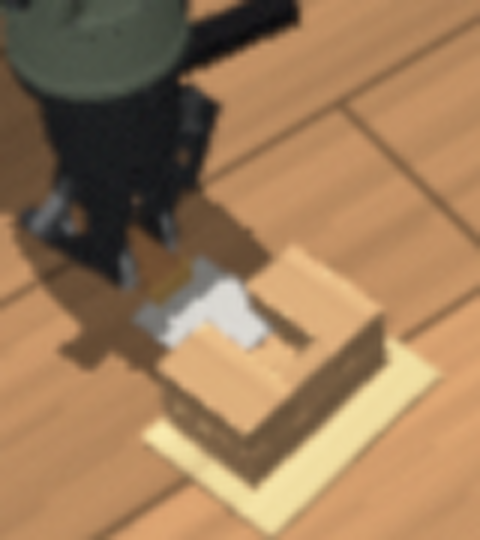

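The blade has entered the slot without contact force; its edge shows in the gap at about (265,325). I'll continue.

play_rows([
  {"translation":[0.0069,0.0012,0],"delta_rot":[0,0,0]},
  {"translation":[0.0069,0.0012,0],"delta_rot":[0,0,0]},
  {"translation":[0.0069,0.0012,0],"delta_rot":[0,0,0]},
  {"translation":[0.0069,0.0012,0],"delta_rot":[0,0,0]},
  {"translation":[0.0049,0.0009,0],"delta_rot":[0,0,0]},
  {"translation":[0,0,0],"delta_rot":[0,0,0]},
])

```text
clock: 7.15
tcp_pos: [0.5075, -0.2511, 0.049]
ee_rot: [[0.984, 0.0, -0.178], [0.178, -0.0, 0.984], [0.0, -1.0, -0.0]]
force: [-0.4, 0.3, -1.8]
opening: 0.0226
```

play_rows([
  {"translation":[0.003,0.0005,0],"delta_rot":[0,0,0]},
  {"translation":[0.003,0.0005,0],"delta_rot":[0,0,0]},
  {"translation":[0,0,0],"delta_rot":[0,0,0]},
])

```text
clock: 7.52
tcp_pos: [0.5129, -0.2504, 0.0489]
ee_rot: [[0.984, -0.001, -0.178], [0.178, -0.0, 0.984], [-0.001, -1.0, -0.0]]
force: [-3.5, 0.1, -0.9]
opening: 0.0225
```

play_rows([
  {"translation":[0.002,0.0004,0],"delta_rot":[0,0,0]},
  {"translation":[0,0,0],"delta_rot":[0,0,0]},
  {"translation":[0,0,0],"delta_rot":[0,0,0]},
])

```text
clock: 7.9
tcp_pos: [0.5129, -0.2504, 0.0487]
ee_rot: [[0.984, -0.005, -0.177], [0.177, -0.001, 0.984], [-0.005, -1.0, 0.0]]
force: [-14.6, -0.6, 3.2]
opening: 0.0226
```

play_rows([
  {"translation":[0.002,0.0004,0],"delta_rot":[0,0,0]},
  {"translation":[0,0,0],"delta_rot":[0,0,0]},
])

```text
clock: 8.15
tcp_pos: [0.513, -0.2504, 0.0483]
ee_rot: [[0.984, -0.01, -0.177], [0.177, -0.001, 0.984], [-0.01, -1.0, 0.001]]
force: [-26.5, -2.1, 8.1]
opening: 0.0225
```

play_rows([
  {"translation":[0.002,0.0004,0],"delta_rot":[0,0,0]},
  {"translation":[0,0,0],"delta_rot":[0,0,0]},
])

```text
clock: 8.4
tcp_pos: [0.5134, -0.2503, 0.048]
ee_rot: [[0.984, -0.013, -0.176], [0.176, -0.001, 0.984], [-0.013, -1.0, 0.001]]
force: [-34.6, -2.6, 11.4]
opening: 0.0227
```

It has stopped hard at the expected depth, so I'll relax, release and lift.

play_rows([
  {"translation":[-0.003,-0.0006,0],"delta_rot":[0,0,0]},
  {"translation":[-0.003,-0.0006,0],"delta_rot":[0,0,0]},
  {"translation":[0,0,0],"delta_rot":[0,0,0]},
])

```text
clock: 8.78
tcp_pos: [0.5132, -0.2504, 0.0491]
ee_rot: [[0.984, -0.0, -0.178], [0.178, -0.0, 0.984], [-0.0, -1.0, -0.0]]
force: [-2.4, -0.4, -0.4]
opening: 0.0228
```

play_rows([
  {"translation":[0,0,0],"delta_rot":[0,0,0]},
  {"translation":[0,0,0],"delta_rot":[0,0,0]},
  {"translation":[0,0,0.02],"delta_rot":[0,0,0]},
  {"translation":[0,0,0.04],"delta_rot":[0,0,0]},
  {"translation":[0,0,0.05],"delta_rot":[0,0,0]},
  {"translation":[0,0.02,0.05],"delta_rot":[0,0,0]},
  {"translation":[-0.01,0.04,0.03],"delta_rot":[0,0,-2]},
  {"translation":[-0.01,0.04,0],"delta_rot":[0,0,-2]},
  {"translation":[-0.01,0.04,0],"delta_rot":[0,0,-2]},
  {"translation":[0,0.04,0],"delta_rot":[0,0,-2]},
  {"translation":[0.0,0.0,0],"delta_rot":[0,0,-2]},
], gripper=0.06)

```text
clock: 10.15
tcp_pos: [0.4836, -0.0675, 0.2395]
ee_rot: [[1.0, 0.001, -0.007], [0.007, 0.001, 1.0], [0.001, -1.0, 0.001]]
force: [0.5, -0.5, 0.5]
opening: 0.0598
```

```bash
python3 -c "
from h import *
st(); shot('side','s4'); shot('scene','c4'); shot('wrist','w4')
a=cv2.imread('pics/s4_raw.png')[210:290,270:370];b=cv2.imread('pics/c4_raw.png')[185:275,165:245]
a=cv2.resize(a,None,fx=4,fy=4,interpolation=3);b=cv2.resize(b,None,fx=3.5,fy=3.5,interpolation=3)
w=cv2.imread('pics/w4_raw.png');w=cv2.resize(w,(373,280))
o=np.zeros((600,800,3),'uint8');o[:320,:400]=a;o[:315,400:680]=b;o[320:600,:373]=w
cv2.imwrite('pics/m4.png',o)"
```

```text
t 10.15 p [ 0.4836 -0.0675  0.2395] zyaw 90.43 ty [ 0.001   0.0008 -1.    ] F [ 0.5 -0.5  0.5] op 0.0598 q [ 0.32  0.61 -0.42  1.79  0.32  0.81  1.31]
```

View pics/m4.png

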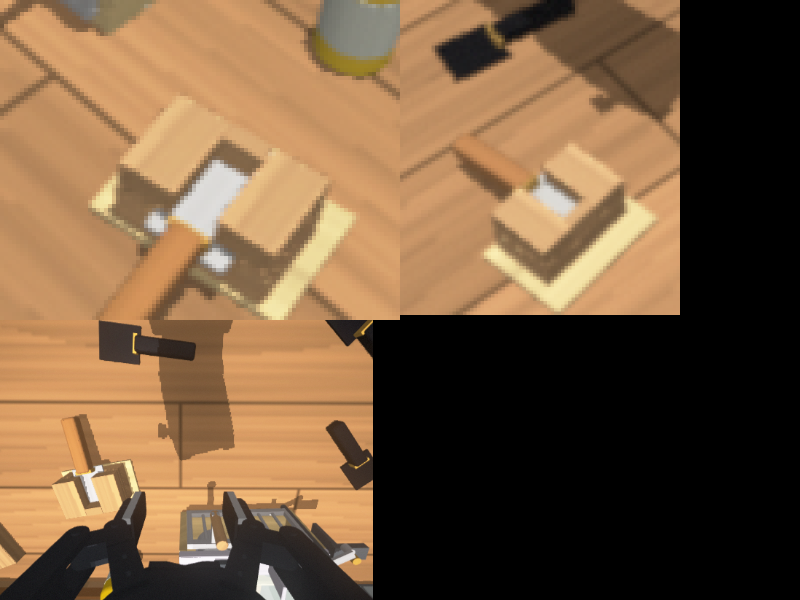

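The blade is flat in the slot and the handle's end is just off the face. Next I go over the flat catch for a close look.

play_rows([
  {"translation":[0.02,0.0267,0.0033],"delta_rot":[0,0,0]},
  {"translation":[0.02,0.0267,0.0033],"delta_rot":[0,0,0]},
  {"translation":[0.02,0.0267,0.0033],"delta_rot":[0,0,0]},
  {"translation":[0.02,0.0267,0.0033],"delta_rot":[0,0,0]},
  {"translation":[0.02,0.0267,0.0033],"delta_rot":[0,0,0]},
  {"translation":[0.02,0.0267,0.0033],"delta_rot":[0,0,0]},
  {"translation":[0,0,0],"delta_rot":[0,0,0]},
], gripper=0.085)

```text
clock: 11.18
tcp_pos: [0.604, 0.0909, 0.2583]
ee_rot: [[1.0, -0.0, -0.006], [0.006, 0.001, 1.0], [-0.0, -1.0, 0.001]]
force: [-1.4, -0.7, 0.1]
opening: 0.0849
```

```bash
python3 -c "
from h import *
st(); shot('wrist','w5')"
```

```text
t 11.18 p [0.604  0.0909 0.2583] zyaw 90.34 ty [-0.0003  0.0008 -1.    ] F [-1.4 -0.7  0.1] op 0.0849 q [-0.02  0.77 -0.39  1.31  0.3   1.12  1.13]
```

View pics/w5.png

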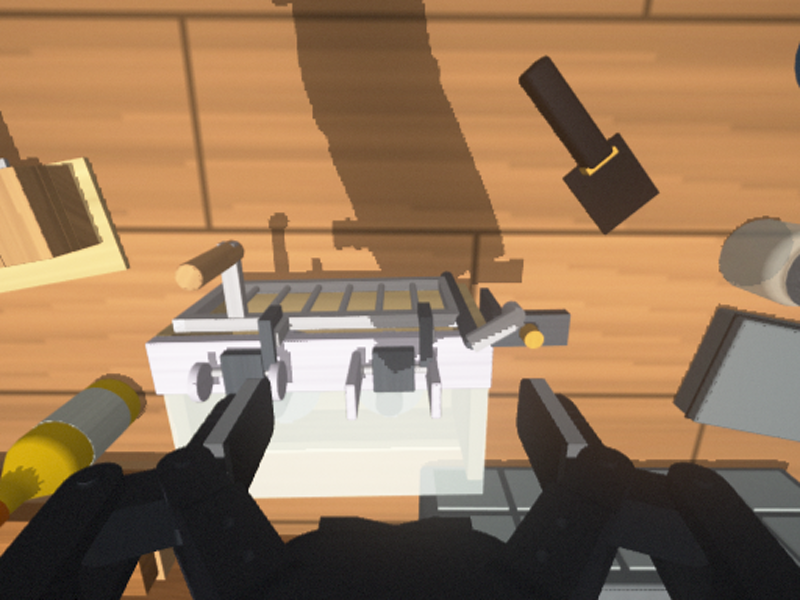

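The view shows the flat tabs at about (351,385) and (436,385), the discs at (202,380) and (281,380), the peg top at (189,277), and a toggle gadget near (520,335).

```bash
python3 -c "
from h import *
f=lambda u,v,z: onz('w5',u/1.5625,v/1.5625,z)
for n,u,v,z in [('ftL back',346,417,.171),('ftR back',441,417,.171),('ftL top front?',347,378,.171),('discL',190,380,.143),('discR',287,380,.143),('pegtop',189,277,.165),('beam FL',148,343,.125),('beamBL',157,393,.125),('beamFR',491,340,.125),('beamBR',491,387,.125),('gate right',173,325,.110),('gate left',455,320,.110),('gadget tip',534,338,.125),('gadget tip hi',534,338,.17),('pivot lo',478,345,.125),('gpost',490,295,.11),('gpostR',568,312,.11)]: print(n,f(u,v,z))
"
```

```text
ftL back [0.6715 0.0624 0.171 ]
ftR back [0.6712 0.1185 0.171 ]
ftL top front? [0.6456 0.0637 0.171 ]
discL [ 0.6634 -0.041   0.143 ]
discR [0.663  0.0216 0.143 ]
pegtop [ 0.588  -0.0209  0.165 ]
beam FL [ 0.6457 -0.0748  0.125 ]
beamBL [ 0.684  -0.0751  0.125 ]
beamFR [0.642  0.1557 0.125 ]
beamBR [0.6777 0.1585 0.125 ]
gate right [ 0.6387 -0.0642  0.11  ]
gate left [0.6336 0.1331 0.11  ]
gadget tip [0.6403 0.1844 0.125 ]
gadget tip hi [0.6205 0.1683 0.17  ]
pivot lo [0.6457 0.1472 0.125 ]
gpost [0.6151 0.1561 0.11  ]
gpostR [0.6271 0.2113 0.11  ]
```

play_rows([
  {"translation":[0.02,0,0],"delta_rot":[0,0,0.5]},
  {"translation":[0.02,0,0],"delta_rot":[0,0,0]},
  {"translation":[0.016,-0.0004,0],"delta_rot":[0,0,0]},
  {"translation":[0,0,-0.02],"delta_rot":[0,0,0]},
  {"translation":[0,0,-0.02],"delta_rot":[0,0,0]},
  {"translation":[0,0,-0.02],"delta_rot":[0,0,0]},
  {"translation":[0,0,-0.02],"delta_rot":[0,0,0]},
  {"translation":[0,0,-0.018],"delta_rot":[0,0,0]},
  {"translation":[0,0,-0.015],"delta_rot":[0,0,0]},
  {"translation":[0,0,0],"delta_rot":[0,0,0]},
], gripper=0.072, grip_force=40)

```text
clock: 12.48
tcp_pos: [0.6589, 0.0886, 0.1451]
ee_rot: [[1.0, -0.001, -0.012], [0.012, -0.001, 1.0], [-0.001, -1.0, -0.001]]
force: [-0.2, 0.0, 0.7]
opening: 0.0718
```

play_rows([
  {"translation":[0,0,0],"delta_rot":[0,0,0]},
  {"translation":[0,0,0],"delta_rot":[0,0,0]},
  {"translation":[0,0,0],"delta_rot":[0,0,0]},
  {"translation":[0,0,0],"delta_rot":[0,0,0]},
], gripper=0.046)

```text
clock: 12.98
tcp_pos: [0.6596, 0.0902, 0.1466]
ee_rot: [[1.0, 0.001, -0.014], [0.014, 0.001, 1.0], [0.001, -1.0, 0.001]]
force: [0.8, 5.5, 2.4]
opening: 0.046
```

play_rows([
  {"translation":[0,0,0],"delta_rot":[0,0,0]},
  {"translation":[0,0,0],"delta_rot":[0,0,0]},
  {"translation":[0,0,0],"delta_rot":[0,0,0]},
  {"translation":[0,0,0],"delta_rot":[0,0,0]},
], gripper=0.03)

```text
clock: 13.48
tcp_pos: [0.6596, 0.0905, 0.1471]
ee_rot: [[1.0, 0.002, -0.014], [0.014, 0.001, 1.0], [0.002, -1.0, 0.001]]
force: [-2.1, 5.1, 11.1]
opening: 0.0361
```

The flat catch is fully squeezed (the jaws stopped at 36 mm). Now the round one.

play_rows([
  {"translation":[0,0,0],"delta_rot":[0,0,0]},
  {"translation":[0,0,0],"delta_rot":[0,0,0]},
  {"translation":[0,0,0],"delta_rot":[0,0,0]},
  {"translation":[0,0,0.025],"delta_rot":[0,0,0]},
  {"translation":[0,0,0.035],"delta_rot":[0,0,0]},
  {"translation":[0.001,-0.033,0.01],"delta_rot":[0,0,0]},
  {"translation":[0.001,-0.034,0],"delta_rot":[0,0,0]},
  {"translation":[0,-0.033,-0.01],"delta_rot":[0,0,0]},
  {"translation":[0,0,-0.025],"delta_rot":[0,0,0]},
  {"translation":[0,0,-0.025],"delta_rot":[0,0,0]},
  {"translation":[0,0,-0.012],"delta_rot":[0,0,0]},
  {"translation":[0,0,0],"delta_rot":[0,0,0]},
], gripper=0.072)

```text
clock: 14.98
tcp_pos: [0.6612, -0.0105, 0.1436]
ee_rot: [[1.0, -0.001, -0.013], [0.013, -0.0, 1.0], [-0.001, -1.0, -0.0]]
force: [0.3, 0.3, 0.6]
opening: 0.0722
```

play_rows([
  {"translation":[0,0,0],"delta_rot":[0,0,0]},
  {"translation":[0,0,0],"delta_rot":[0,0,0]},
  {"translation":[0,0,0],"delta_rot":[0,0,0]},
  {"translation":[0,0,0],"delta_rot":[0,0,0]},
], gripper=0.046)

```text
clock: 15.48
tcp_pos: [0.6617, -0.0095, 0.1448]
ee_rot: [[1.0, 0.002, -0.014], [0.014, 0.001, 1.0], [0.002, -1.0, 0.001]]
force: [-0.6, 5.0, 3.4]
opening: 0.0458
```

play_rows([
  {"translation":[0,0,0],"delta_rot":[0,0,0]},
  {"translation":[0,0,0],"delta_rot":[0,0,0]},
  {"translation":[0,0,0],"delta_rot":[0,0,0]},
  {"translation":[0,0,0],"delta_rot":[0,0,0]},
], gripper=0.03)

```text
clock: 15.98
tcp_pos: [0.6617, -0.0094, 0.1453]
ee_rot: [[1.0, 0.002, -0.014], [0.014, 0.001, 1.0], [0.002, -1.0, 0.001]]
force: [-2.6, 5.5, 11.9]
opening: 0.0365
```

The round catch is fully squeezed too. I'll lift, turn the jaws along the gate's swing direction and go above the peg.

play_rows([
  {"translation":[0,0,0],"delta_rot":[0,0,0]},
  {"translation":[0,0,0],"delta_rot":[0,0,0]},
  {"translation":[0,0,0],"delta_rot":[0,0,0]},
  {"translation":[0,0,0.03],"delta_rot":[0,0,0]},
  {"translation":[0,0,0.04],"delta_rot":[0,0,0]},
  {"translation":[0,0,0.03],"delta_rot":[0,0,0]},
  {"translation":[-0.01,0,0],"delta_rot":[0,0,0]},
  {"translation":[0,0,0],"delta_rot":[0,0,0]},
], gripper=0.072)

```text
clock: 16.98
tcp_pos: [0.6511, -0.0107, 0.2441]
ee_rot: [[1.0, 0.0, -0.013], [0.013, -0.0, 1.0], [0.0, -1.0, -0.0]]
force: [-0.2, -0.7, 0.2]
opening: 0.0721
```

play_rows([
  {"translation":[-0.01,-0.0015,0],"delta_rot":[0,0,-9]},
  {"translation":[-0.01,-0.0015,0],"delta_rot":[0,0,-9]},
  {"translation":[-0.01,-0.0015,0],"delta_rot":[0,0,-9]},
  {"translation":[-0.01,-0.0015,0],"delta_rot":[0,0,-9]},
  {"translation":[-0.01,-0.0015,0],"delta_rot":[0,0,-9]},
  {"translation":[-0.01,-0.0015,0],"delta_rot":[0,0,-9]},
  {"translation":[-0.0045,-0.0015,0],"delta_rot":[0,0,-9]},
  {"translation":[0,0,0],"delta_rot":[0,0,-9]},
  {"translation":[0,0,0],"delta_rot":[0,0,-9]},
  {"translation":[0,0,0],"delta_rot":[0,0,-9]},
  {"translation":[0,0,0],"delta_rot":[0,0,0]},
], gripper=0.04)

```text
clock: 18.35
tcp_pos: [0.587, -0.0208, 0.2435]
ee_rot: [[0.014, -0.001, 1.0], [-1.0, -0.0, 0.014], [0.0, -1.0, -0.001]]
force: [-0.2, -0.3, 0.4]
opening: 0.0399
```

```bash
python3 -c "
from h import *
st(); shot('wrist','w6'); shot('side','s6')
w=cv2.imread('pics/w6_raw.png');a=cv2.imread('pics/s6_raw.png')[120:230,225:335]
o=np.zeros((600,800,3),'uint8');o[:384,:512]=w;a=cv2.resize(a,None,fx=2.6,fy=2.6,interpolation=3);o[:286,514:800]=a
b=cv2.resize(w[150:300,150:350],None,fx=1.4,fy=1.4,interpolation=3);o[386:596,:280]=b
cv2.imwrite('pics/m6.png',o)"
```

```text
t 18.35 p [ 0.587  -0.0208  0.2435] zyaw 0.82 ty [-0.0006 -0.0004 -1.    ] F [-0.2 -0.3  0.4] op 0.0399 q [-0.04  0.73  0.03  1.44 -0.03  0.98  0.02]
```

View pics/m6.png

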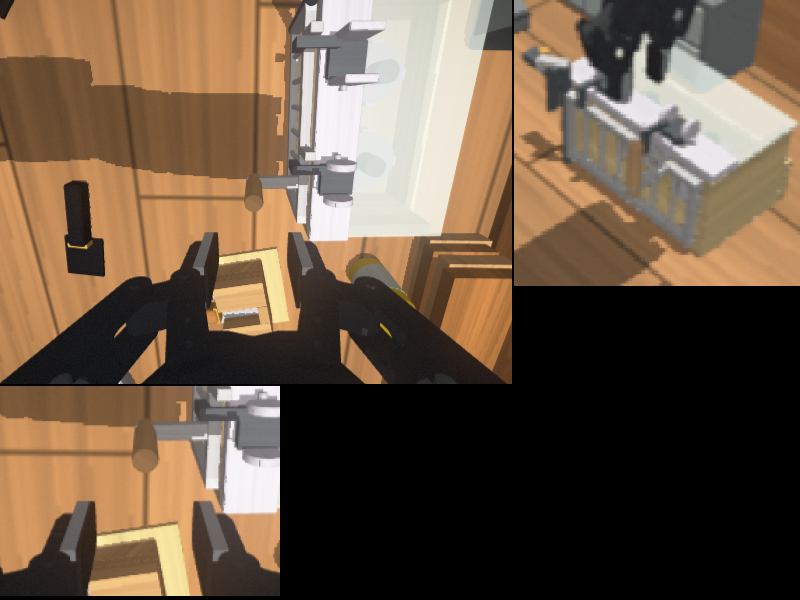

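The peg top is at (253,202) in the wrist view, centred between the fingers. The tab pairs look drawn in.

```bash
python3 -c "
from h import *
f=lambda u,v,z: onz('w6',u,v,z)
print(f(253,203,.165)); print('flat',f(380,27,.171),f(377,80,.171)); print('rnd',f(340,158,.150),f(340,203,.15))
h=np.array([.635,.1395]);v0=np.array([.5875,-.0213])-h
print(np.hypot(*v0))
for t in np.arange(0,1.5,.1):
  c,s=np.cos(t),np.sin(t); print(t.round(2),(h+np.array([v0[0]*c+v0[1]*s,-v0[0]*s+v0[1]*c])))
"
```

```text
[ 0.5882 -0.0212  0.165 ]
flat [0.6689 0.1052 0.171 ] [0.672  0.0732 0.171 ]
rnd [0.6597 0.0141 0.15  ] [ 0.6643 -0.0258  0.15  ]
0.16766898938086314
0.0 [ 0.5875 -0.0213]
0.1 [ 0.5717 -0.0158]
0.2 [ 0.5565 -0.0087]
0.3 [ 0.5421 -0.0001]
0.4 [0.5286 0.0099]
0.5 [0.5162 0.0212]
0.6 [0.505  0.0336]
0.7 [0.4951 0.0471]
0.8 [0.4866 0.0615]
0.9 [0.4795 0.0768]
1.0 [0.474  0.0926]
1.1 [0.4701 0.1089]
1.2 [0.4679 0.1255]
1.3 [0.4674 0.1423]
1.4 [0.4685 0.159 ]
```

play_rows([
  {"translation":[0.001,-0.0005,-0.03],"delta_rot":[0,0,0]},
  {"translation":[0,0,-0.03],"delta_rot":[0,0,0]},
  {"translation":[0,0,-0.025],"delta_rot":[0,0,0]},
  {"translation":[0,0,-0.02],"delta_rot":[0,0,0]},
  {"translation":[0,0,0],"delta_rot":[0,0,0]},
])

```text
clock: 19.08
tcp_pos: [0.5873, -0.0215, 0.1379]
ee_rot: [[0.016, -0.002, 1.0], [-1.0, 0.0, 0.016], [-0.0, -1.0, -0.002]]
force: [-0.2, 0.6, 0.9]
opening: 0.0398
```

play_rows([
  {"translation":[0,0,0],"delta_rot":[0,0,0]},
  {"translation":[0,0,0],"delta_rot":[0,0,0]},
  {"translation":[0,0,0],"delta_rot":[0,0,0]},
], gripper=0.022, grip_force=30)

```text
clock: 19.45
tcp_pos: [0.588, -0.0215, 0.1394]
ee_rot: [[0.013, 0.001, 1.0], [-1.0, -0.0, 0.013], [0.0, -1.0, 0.001]]
force: [-0.6, 0.7, 0.2]
opening: 0.0219
```

play_rows([
  {"translation":[-0.0079,0.0027,0],"delta_rot":[0,0,-2.86]},
  {"translation":[-0.0079,0.0028,0],"delta_rot":[0,0,-2.86]},
  {"translation":[-0.0076,0.0035,0],"delta_rot":[0,0,-2.86]},
  {"translation":[-0.0076,0.0036,0],"delta_rot":[0,0,-2.86]},
])

```text
clock: 19.95
tcp_pos: [0.5568, -0.0088, 0.1392]
ee_rot: [[-0.187, 0.001, 0.982], [-0.982, -0.0, -0.187], [-0.0, -1.0, 0.001]]
force: [1.5, 1.4, -0.7]
opening: 0.0219
```

play_rows([
  {"translation":[-0.0072,0.0043,0],"delta_rot":[0,0,-2.86]},
  {"translation":[-0.0072,0.0043,0],"delta_rot":[0,0,-2.86]},
  {"translation":[-0.0068,0.005,0],"delta_rot":[0,0,-2.86]},
  {"translation":[-0.0067,0.005,0],"delta_rot":[0,0,-2.86]},
])

```text
clock: 20.45
tcp_pos: [0.5292, 0.0095, 0.1392]
ee_rot: [[-0.378, 0.001, 0.926], [-0.926, -0.0, -0.378], [-0.0, -1.0, 0.001]]
force: [2.9, -1.9, -2.7]
opening: 0.022
```

play_rows([
  {"translation":[-0.0062,0.0056,0],"delta_rot":[0,0,-2.86]},
  {"translation":[-0.0062,0.0057,0],"delta_rot":[0,0,-2.86]},
  {"translation":[-0.0056,0.0062,0],"delta_rot":[0,0,-2.86]},
  {"translation":[-0.0056,0.0062,0],"delta_rot":[0,0,-2.86]},
])

```text
clock: 20.95
tcp_pos: [0.5055, 0.0333, 0.1392]
ee_rot: [[-0.554, 0.001, 0.832], [-0.832, -0.0, -0.554], [-0.0, -1.0, 0.001]]
force: [2.0, -1.8, 0.6]
opening: 0.0221
```

play_rows([
  {"translation":[-0.005,0.0067,0],"delta_rot":[0,0,-2.86]},
  {"translation":[-0.0049,0.0068,0],"delta_rot":[0,0,-2.86]},
  {"translation":[-0.0043,0.0072,0],"delta_rot":[0,0,-2.86]},
  {"translation":[-0.0042,0.0072,0],"delta_rot":[0,0,-2.86]},
])

```text
clock: 21.45
tcp_pos: [0.4871, 0.0614, 0.1392]
ee_rot: [[-0.708, 0.001, 0.706], [-0.706, 0.0, -0.708], [-0.001, -1.0, 0.001]]
force: [1.4, -0.6, 0.4]
opening: 0.0224
```

play_rows([
  {"translation":[-0.0036,0.0076,0],"delta_rot":[0,0,-2.86]},
  {"translation":[-0.0035,0.0077,0],"delta_rot":[0,0,-2.86]},
  {"translation":[-0.0028,0.0079,0],"delta_rot":[0,0,-2.86]},
  {"translation":[-0.0027,0.0079,0],"delta_rot":[0,0,-2.86]},
  {"translation":[-0.002,0.0081,0],"delta_rot":[0,0,-2.86]},
  {"translation":[-0.0019,0.0082,0],"delta_rot":[0,0,-2.86]},
  {"translation":[-0.0011,0.0083,0],"delta_rot":[0,0,-2.86]},
  {"translation":[-0.0011,0.0083,0],"delta_rot":[0,0,-2.86]},
])

```text
clock: 22.45
tcp_pos: [0.4684, 0.1254, 0.1391]
ee_rot: [[-0.927, 0.001, 0.375], [-0.375, 0.0, -0.927], [-0.001, -1.0, 0.0]]
force: [1.5, -2.2, -0.0]
opening: 0.022
```

play_rows([
  {"translation":[-0.0003,0.0084,0],"delta_rot":[0,0,-2.86]},
  {"translation":[-0.0002,0.0084,0],"delta_rot":[0,0,-2.86]},
  {"translation":[0.0005,0.0083,0],"delta_rot":[0,0,-2.86]},
  {"translation":[0.0006,0.0084,0],"delta_rot":[0,0,-2.86]},
  {"translation":[0,0,0],"delta_rot":[0,0,0]},
])

```text
clock: 23.08
tcp_pos: [0.4689, 0.1591, 0.139]
ee_rot: [[-0.982, 0.0, 0.186], [-0.186, 0.0, -0.982], [-0.0, -1.0, 0.0]]
force: [-0.0, -2.9, 1.0]
opening: 0.0213
```

play_rows([
  {"translation":[0,0,0],"delta_rot":[0,0,0]},
  {"translation":[0,0,0],"delta_rot":[0,0,0]},
  {"translation":[0,0,0],"delta_rot":[0,0,0]},
  {"translation":[0,0,0],"delta_rot":[0,0,0]},
], gripper=0.005)

```text
clock: 23.58
tcp_pos: [0.469, 0.1585, 0.1391]
ee_rot: [[-0.983, 0.001, 0.185], [-0.185, 0.0, -0.983], [-0.001, -1.0, -0.0]]
force: [1.0, -3.3, 5.8]
opening: 0.0151
```

The peg is in the jaws at about 1.38 rad. I'll go slightly further towards the stop and take a last look.

play_rows([
  {"translation":[0.0008,0.004,0],"delta_rot":[0,0,-1.4]},
  {"translation":[0.0009,0.004,0],"delta_rot":[0,0,-1.4]},
  {"translation":[0.0005,0.002,0],"delta_rot":[0,0,-0.7]},
  {"translation":[0,0,0],"delta_rot":[0,0,0]},
  {"translation":[0,0,0],"delta_rot":[0,0,0]},
])

```text
clock: 24.2
tcp_pos: [0.4705, 0.1687, 0.1391]
ee_rot: [[-0.992, -0.001, 0.125], [-0.125, 0.0, -0.992], [0.001, -1.0, -0.001]]
force: [-4.0, -1.3, 9.4]
opening: 0.015
```

```bash
python3 -c "
from h import *
st(); shot('wrist','w7'); shot('side','s7'); shot('scene','c7')
r=lambda a,w,h:cv2.resize(a,(w,h),interpolation=3)
o=np.zeros((600,800,3),'uint8')
o[:300,:400]=r(cv2.imread('pics/w7_raw.png'),400,300)
o[:300,400:]=r(cv2.imread('pics/s7_raw.png')[115:265,170:370],400,300)
o[300:,:400]=r(cv2.imread('pics/c7_raw.png')[130:280,180:380],400,300)
o[300:,400:]=r(cv2.imread('pics/s7_raw.png')[215:290,270:370],400,300)
cv2.imwrite('pics/m7.png',o)"
```

```text
t 24.2 p [0.4705 0.1687 0.1391] zyaw -82.81 ty [-0.0009  0.0005 -1.    ] F [-4.  -1.3  9.4] op 0.015 q [-0.66  0.81  0.47  1.88 -0.63  0.59 -1.22]
```

View pics/m7.png

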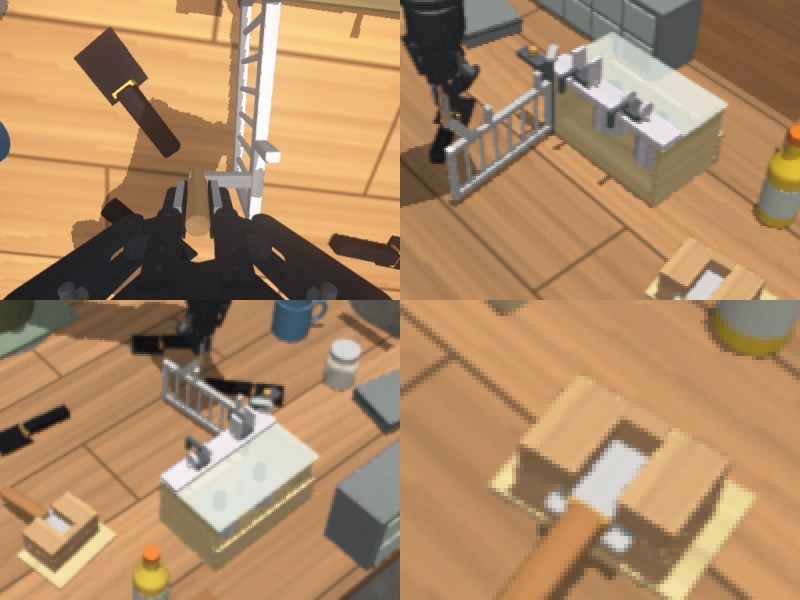

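```bash
python3 -c "
from station import r
print(r.job_done())"
```

```text
the job is handed in; nothing more can be done
None
```

I handed the job in at about 24 s on the robot's clock. The scraper is in its slot, both catches are squeezed, and the gripper is still holding the gate wide open.

- **Scraper:** I slid the blade into the slot until it stopped hard, about 35 N at the depth I had calculated. I then let go. The last pictures show it lying flat in the slot, with the handle's end just off the block's face.
- **Catches:** I squeezed the flat-tabbed one first, then the round-tabbed one. The jaws stopped at about 36 mm each time, and the fully squeezed width is 38 mm. The jaws read 1–2 mm low on the other parts too, so I take both as fully shut. A wrist picture afterwards showed both pairs drawn in.
- **Gate:** I swung it past the stiff point to roughly 1.44 rad of 1.5, worked out from the peg's position and an estimated hinge position. The jaws are closed on the peg at 15 mm, with the wrist reading about 10 N, mostly upwards. The last pictures show the gate standing wide open.
- **Other things:** I made no contact with the glue bottle, mug, screw jar or tape measure. The bottle, mug and jar look unmoved in the last picture, but it did not include the tape measure.

None of the checks failed. The early camera estimates disagreed by up to about 8 mm, and close-up pictures settled the scraper, catches and peg. I set the slot by averaging the two fixed cameras, and the blade went in with almost no force.

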